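# Lid the cedar tin and take off its cover to let it breathe

## Robot

A 6-joint arm with a two-finger parallel gripper is mounted at the origin on the work surface. World frame = base frame: x ahead of the robot, y to its left, z up, the work surface at z = 0. Lengths are in m, angles in degrees, forces in N, time in s.
With the tool pointing down it reaches from about 0.35 to 0.85 m from the base axis. Payload 8.1 kg.
Tool frame: the origin (TCP) lies midway between the tips of the shut fingers; the grasp point (between the pads) lies env.tcp_to_grasp behind it (env.tcp_to_grasp is the distance from the TCP to the grasp point, in m); z points along the fingers, y is the direction in which the jaws open and shut (so a half turn about z gives the same grasp; the last joint's range is limited). The gripper opens to 85 mm and grips with 20 to 120 N. Pads are 22 mm wide; open, the fingers measure 114 mm over their backs; the gripper's body (76 mm by 85 mm) begins 54 mm behind the grasp point. The pads swing forward as they close: fully open they stand 13 mm farther back than shut.
Start: joints at [-81.268, 7.471, 85.268, -0, 87.261, -4.893], TCP at [0.141, -0.583, 0.231] pointing down, gripper open.
Joint ranges: [-169.43, 169.43], [-51.17, 129.36], [1.28, 143.12], [-76.62, 256.62], [0, 156.53], [-152.29, 152.29]. Speed limits (degrees/s): [136.94, 136.94, 159.86, 180, 180, 180].

## Interface

Orientations are given as a 3x3 rotation matrix whose columns are the frame's x, y, z axes.
In Python, from rig import env gives the robot as it stands. The module is installed in compiled form; this text tells all that it offers.
- The arm moves only by the shell command python3 -m jog 'ROWS' [FORCE]. ROWS is JSON, a list of rows, each a list of 7 numbers: the shift along the tool's x, y, z in units of 0.15 m (1.0 is 0.15 m), then the turn, a rotation vector about the tool's x, y, z in units of 180 degrees (1.0 is 180 degrees), then the opening, from -1 (shut) to 1 (fully open). In form: [[x, y, z, rx, ry, rz, grip], ...]. A call has 1 to 20 rows; each row is the pose to reach, as a shift and turn from the pose commanded when the call began, along the tool's axes at that moment, turning the shorter way round; what a row does not reach only later rows make up. A row lasts 1/12 s, in which the tool goes at most 41.7 mm and 7.16 degrees, less where a joint would pass 70% of its speed; a pose out of reach is approached as far as the arm can. A call with a number of a shift or a turn outside -1 to 1 is refused whole. A call with a gripper value outside its range is refused whole. The fingers move at their own pace and stop on an object; FORCE is the grip in N (left out, the last holds). Time passes only in rows, so rows that repeat a pose let the fingers close. It gives the time, the measured TCP pose, the force and the opening at its end, in the units of the state.
- env.get_state(): the state, without advancing time (a new reading comes with each control period).
- env.get_image(name): name is "scene" or "top"; returns (picture, depth): 384x512x3 uint8, red, green, blue; 384x512 float32, m along the optical axis (not along the pixel's ray), 0 where there is no reading.
- env.get_calibration(name): a dict with "vfov" (degrees; the focal length in pixels is half the picture's height over the tangent of half this angle, whatever the lens; pixels are square), "cx", "cy" (the principal point, pixels), "R" (3x3) and "t" (3): a world point X has camera coordinates R X + t. Camera axes: x right, y down, z forward; pixel columns grow to the right and rows downward; lengths in m; the calibration is good to about 2 mm. A picture is of the moment at which its call begins. get_calibration takes no time and is no camera call.
- env.close_job(): hands the job in, once; it reports no verdict.
The state is a dict: "t": time; "q": joint angles; "qvel": joint speeds; "tau": joint torques, N m; "position": TCP position; "orientation": TCP orientation; "ft_force": force on the tool from outside, world axes, zero at the start; "ft_torque": the same for the moment, N m; "grip_width": finger opening in m.
Only numpy, scipy, OpenCV 4.12 (cv2) and the standard library are available. Lean on these libraries where they do the work, as an engineer would, in place of code of your own. Each camera call takes 0.05 s, during which the arm holds its last target. There are 200 camera calls.

## Task

The cedar tin has just been refilled and is to freshen the wardrobe. Pick its two nested lids up together by the wooden knob from the organiser's upper tray, lower them gently onto the tin until the pierced inner lid sits fully home in the mouth, let go, then draw the green outer cover alone up off the inner lid, which must stay seated; finish still holding the cover level in the air above the tin, clear of the knob and touching nothing else. Leave the tin where it stands, and the brush, clipper and hair tie case where they lie.

Things in the scene. Friction and masses are not known exactly. Their poses are not given: they have to be found in the camera images.
- tin: White powder-coated steel tin standing loose on the shelf, about 0.4 kg: a round can 90 mm across and 70 mm high, wall 3.5 mm, open mouth 83 mm across at the top, cedar balls inside up to 50 mm height. Origin: centre of its underside on the shelf; z up.
- inner_lid: Pierced inner lid, 90 g, loose. From below: steel spigot 77 mm across, 10 mm deep (lowest 4 mm tapers to 71), goes into the tin's mouth; steel flange 86 mm across, 6 mm thick, rests on the tin's rim, has rings of holes; pale round wood knob, head 24 mm across, top at 59 mm. Origin: centre of the spigot's underside, z up; at first stands on it in the upper tray. Home: 60 mm above the tin's origin.
- knob_top (a point): Centre of the flat top of the inner lid's wooden knob, 59 mm above that lid's origin. The knob stands up through the cover's collar and shows 26 mm above the collar's top. Lifting by the knob carries the cover along.
- cover: Sage-green outer cover, 70 g, lying loose on the inner lid's flange: flat round cap 94 mm across, plate 3 mm, skirt hanging 4 mm round the flange; in its middle an upright round collar, 40 mm across outside, 30 inside, 14 tall; the knob passes it with 3 mm play. Origin: centre of the skirt's lower edge, z up; plate top at 7 mm, collar top at 21. Nested: 12 mm above the inner lid's origin.
- collar_top (a point): Centre of the opening at the top of the cover's collar, 21 mm above the cover's origin. Lifting by the collar takes the cover alone.
- organiser: Two-tier stacking organiser of clear acrylic, fixed on the shelf: trays 220 mm (its x) by 300 mm (its y), one above the other on four corner posts. The upper tray's floor is 110 mm above the shelf, its walls 4 mm thick with their top at 133 mm. Origin: centre of its underside on the shelf.
- hairbrush: Black plastic hairbrush lying bristles up in the upper tray along its far side, 200 mm long, 55 mm wide, 26 mm high. Origin: underside, about mid-length; its x runs from the handle to the head. Not to be moved.
- nail_clipper: Steel nail clipper, 58 by 14 mm, 13 mm high, lying in the upper tray between the lids and the hair tie case. Origin: underside centre, x along it. Not to be moved.
- tie_case: Pink hard-silicone hair tie case, a rounded box 62 by 76 mm, 29 mm high, in the upper tray. Origin: underside centre. Not to be moved.
Not all that is in view belongs to the job. Leave any purple or yellow look-alike of the inner_lid alone.

How it is judged:
By the outcome, as a careful person would: the job done as asked, in the order asked, and still so for the second after the job is handed in, while the arm keeps its last pose, push and grip.
It also fails if it takes over 48 s, if anything falls off the work surface, if the arm or the gripper's body presses on something with over 40 N, if the wrist force passes 120 N, or if a joint passes its speed limit or range.

## Working session

There is one attempt and no reset: what is moved stays moved. The work goes in short steps, Python scripts to look and compute and a shell command to move; the robot and the scene stay as the last step left them, time stands still between calls to the robot, and variables do not carry over. Pictures are saved under pics/ and viewed, about 8 in all and at most 12, crops included, and the job is handed in when it is done.

```bash
mkdir -p pics; cat > h.py <<'E'
from rig import env
import numpy as np, cv2
def cal(n):
    c=env.get_calibration(n); f=192/np.tan(np.radians(c["vfov"]/2)); return f,c["cx"],c["cy"],np.array(c["R"]),np.array(c["t"])
def ray(n,u,v):
    f,cx,cy,R,t=cal(n); d=R.T@np.array([(u-cx)/f,(v-cy)/f,1]); return -R.T@t,d
def plane(n,u,v,z):
    o,d=ray(n,u,v); return o+d*(z-o[2])/d[2]
def pts(n,depth):
    f,cx,cy,R,t=cal(n); v,u=np.mgrid[:384,:512]
    P=np.stack([(u-cx)/f*depth,(v-cy)/f*depth,depth],-1); return (P-t)@R
def proj(n,X):
    f,cx,cy,R,t=cal(n); p=R@np.array(X)+t; return f*p[0]/p[2]+cx,f*p[1]/p[2]+cy
def snap(n,k):
    im,d=env.get_image(n); np.savez(f"{n}_{k}.npz",im=im,d=d); cv2.imwrite(f"pics/{n}_{k}.png",im[...,::-1]); return im,d
E
python3 - <<'E'
from h import *
np.set_printoptions(precision=4,suppress=True)
for n in("scene","top"):
    snap(n,0); print(n,env.get_calibration(n), (cv2.imread(f"pics/{n}_0.png").shape))
a=[cv2.imread(f"pics/{n}_0.png") for n in("scene","top")]
print(env.get_state(),env.tcp_to_grasp)
E
```

```text
scene {'vfov': 55.707192703598004, 'cx': 260.5535395244201, 'cy': 193.54970449297582, 'R': array([[ 0.2258,  0.9741,  0.0133],
       [ 0.725 , -0.1589, -0.6702],
       [-0.6507,  0.161 , -0.742 ]]), 't': array([-0.1084, -0.2947,  1.2886])} (384, 512, 3)
top {'vfov': 55.2383348456959, 'cx': 250.63948013236802, 'cy': 185.16549906894267, 'R': array([[ 0.0076, -1.    , -0.001 ],
       [-0.9939, -0.0074, -0.1103],
       [ 0.1103,  0.0019, -0.9939]]), 't': array([-0.0201,  0.5058,  0.745 ])} (384, 512, 3)
{'t': 0.1, 'q': array([-81.2664,   7.5097,  85.3239,   0.0009,  87.2635,  -4.8925]), 'qvel': array([-0.0328, -0.1663, -0.1343,  0.0376, -0.0932,  0.0209]), 'tau': array([  0.0011, -57.0951, -50.194 ,  -0.0003,   0.008 ,   0.0001]), 'position': array([ 0.1413, -0.5826,  0.2304]), 'orientation': array([[ 0.9719,  0.2356, -0.0002],
       [ 0.2356, -0.9719,  0.0017],
       [ 0.0002, -0.0017, -1.    ]]), 'ft_force': array([ 0.1374, -0.826 ,  0.5286]), 'ft_torque': array([ 0.0132, -0.0214,  0.021 ]), 'grip_width': 0.08521980558139523} 0.0187
```

View pics/scene_0.png

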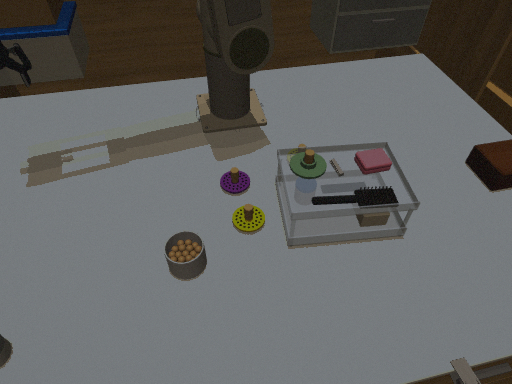

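View pics/top_0.png

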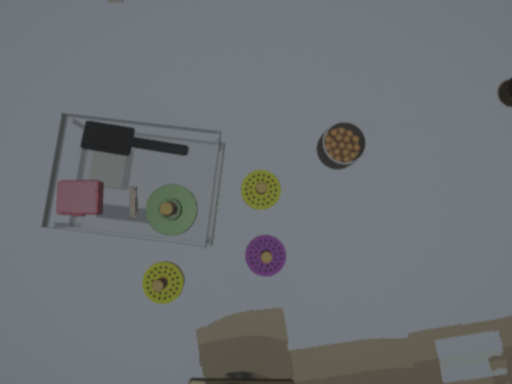

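The scene view (first) shows the green-covered lids in the upper tray with the knob at about (309,155), the tin at (186,255), a yellow lid at (249,217) and a purple one at (235,181).
The top view shows these things that could be taken for the lids:
- Green cover with knob at (170,210), in the tray: my choice.
- Yellow lid at (261,190).
- Yellow lid at (163,283).
- Purple lid at (266,256).

The tin is at (343,145). Next I'll measure and take a close crop.

```bash
cat > meas.py <<'E'
from h import *
import sys
np.set_printoptions(precision=4,suppress=True)
def load(n,k): z=np.load(f"{n}_{k}.npz"); return z["im"],z["d"]
def tri(a,b):
    (o1,d1),(o2,d2)=a,b
    d1/=np.linalg.norm(d1);d2/=np.linalg.norm(d2)
    s=np.linalg.lstsq(np.c_[d1,-d2],o2-o1,rcond=None)[0]; p,q=o1+d1*s[0],o2+d2*s[1]
    return (p+q)/2,np.linalg.norm(p-q)
def big(m):
    n,l,s,c=cv2.connectedComponentsWithStats(m.astype(np.uint8)); i=1+np.argmax(s[1:,4]); return l==i,s[i],c[i]
if __name__=="__main__":
    for n,(bx) in (("scene",(270,140,345,215)),("top",(130,170,215,245))):
        im,d=load(n,0); hsv=cv2.cvtColor(im,cv2.COLOR_RGB2HSV)
        roi=np.zeros(d.shape,bool); roi[bx[1]:bx[3],bx[0]:bx[2]]=1
        g,s,c=big(roi&(hsv[...,0]>35)&(hsv[...,0]<80)&(hsv[...,1]>60)); print(n,"green",s,c)
        P=pts(n,d); print(" green z pct",np.percentile(P[g][:,2],[5,25,50,75,95]),"mean",np.median(P[g],0))
        k,s,c=big(roi&(hsv[...,0]>5)&(hsv[...,0]<25)&(hsv[...,1]>90)); print(" knob",s,c,"z",np.percentile(P[k][:,2],[5,50,95]))
        t=k&(P[...,2]>np.percentile(P[k][:,2],95)-.006); print(" top pts",t.sum(),P[t].mean(0), np.argwhere(t).mean(0)[::-1])
    for n,bx in (("scene",(150,220,220,290)),("top",(310,110,380,180))):
        im,d=load(n,0); P=pts(n,d)
        roi=np.zeros(d.shape,bool); roi[bx[1]:bx[3],bx[0]:bx[2]]=1
        r=roi&(P[...,2]>.062)&(d>0); q=P[r]
        A=np.c_[2*q[:,:2],np.ones(len(q))]; x=np.linalg.lstsq(A,(q[:,:2]**2).sum(1),rcond=None)[0]
        print(n,"tin rim n",len(q),"z",np.percentile(q[:,2],[5,50,95]),"circle c",x[:2],"r",np.sqrt(x[2]+x[:2]@x[:2]),"bbox mid",(q[:,:2].max(0)+q[:,:2].min(0))/2,np.ptp(q[:,:2],0))
    a=load("scene",0)[0][125:285,150:430,::-1]; b=load("top",0)[0][90:250,40:400,::-1]
    cv2.imwrite("pics/crop0.png",np.vstack([cv2.resize(a[:,120:],None,fx=3,fy=3)[:280,:480],cv2.resize(b[70:163,90:250],None,fx=3,fy=3)]))
E
python3 meas.py
```

```text
scene green [289 152  37  27 646] [307.2848 165.8576]
 green z pct [0.1272 0.1288 0.1297 0.1307 0.1426] mean [0.4624 0.119  0.1297]
 knob [304 149  10  15 123] [308.7724 156.1626] z [0.1399 0.1623 0.1701]
 top pts 56 [0.4518 0.1264 0.1686] [309.125  152.6071]
top green [148 186  33  48 599] [161.177  210.4992]
 green z pct [0.1273 0.1283 0.1291 0.13   0.1431] mean [0.4444 0.146  0.1291]
 knob [160 202  13  13 119] [166.2605 208.2269] z [0.1669 0.1688 0.1701]
 top pts 119 [0.4495 0.1274 0.1687] [166.2605 208.2269]
scene tin rim n 304 z [0.0629 0.069  0.0714] circle c [ 0.591 -0.205] r 0.04296930263540801 bbox mid [ 0.5907 -0.2047] [0.0902 0.088 ]
top tin rim n 316 z [0.0635 0.0691 0.0715] circle c [ 0.5892 -0.204 ] r 0.043029584044044035 bbox mid [ 0.5896 -0.2046] [0.0889 0.0891]
```

View pics/crop0.png

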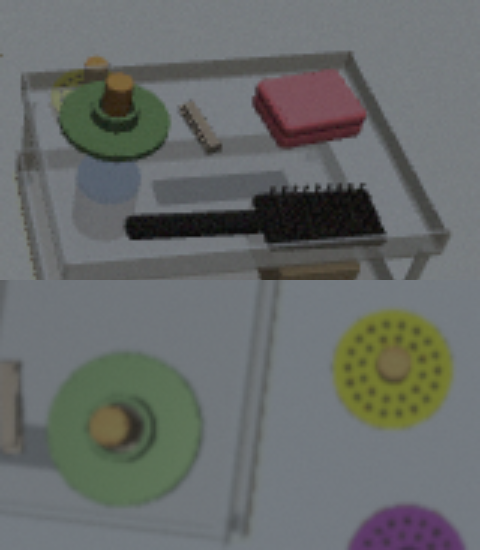

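Both views agree: knob top at (0.450, 0.127, 0.169) and tin rim centre at (0.590, −0.2045, 0.070). The crop confirms the choice: green cover with a collar round a wooden knob, in the tray. I'll approach now.

```bash

python3 -m jog '[[0.5,-0.25,-0.1,0,0,0,1],[1,-0.5,-0.15,0,0,0,1],[1,-0.5,-0.15,0,0,0,1],[1,-0.5,-0.15,0,0,0,1],[1,-0.5,-0.15,0,0,0,1]]' 60
python3 -m jog '[[1,-0.5,0,0,0,0,1],[1,-0.5,0,0,0,0,1],[1,-0.5,0,0,0,0,1],[1,-0.5,0,0,0,0,1]]'
python3 -m jog '[[1,-0.9,0,0,0,0,1],[1,-0.9,0,0,0,0,1],[1,-0.9,0,0,0,0,1],[1,-0.9,0,0,0,0,1],[1,-0.9,0,0,0,0,1]]'
python3 -m jog '[[0.1,-1,0,0,0,0,1],[0.1,-1,0,0,0,0,1],[0.1,-1,0,0,0,0,1],[0.1,-1,0,0,0,0,1]]'
python3 -m jog '[[0,-1,0,0,0,0,0.4],[0,-1,0,0,0,0,0.2],[0,-1,0,0,0,0,0.2],[0,-1,0,0,0,0,0.2],[0,-1,0,0,0,0,0.2],[0,-1,0,0,0,0,0.2],[0,-1,0,0,0,0,0.2]]'
cat > go.py <<'E'
from h import *
import sys
np.set_printoptions(precision=4,suppress=True)
s=env.get_state(); T=np.array([float(a) for a in sys.argv[1:4]]); R=np.array(s["orientation"])
print("t",s["t"],"p",s["position"],"w",s["grip_width"],"F",s["ft_force"],"units",R.T@(T-s["position"])/.15, "R",R.round(4).tolist(),"q",s["q"].round(1))
E
python3 go.py 0.45 0.127 0.2
```

```text
t: 0.52
position: [0.2743, -0.4711, 0.2547]
orientation: [[0.971, 0.24, 0.003], [0.24, -0.971, 0.001], [0.003, -0.0, -1.0]]
ft_force: [-0.6, -0.2, -0.3]
grip_width: 0.0854
t: 0.85
position: [0.3976, -0.366, 0.2535]
orientation: [[0.972, 0.235, -0.0], [0.235, -0.972, 0.0], [-0.0, -0.0, -1.0]]
ft_force: [0.7, -0.4, 0.1]
grip_width: 0.0854
t: 1.27
position: [0.5117, -0.1983, 0.2534]
orientation: [[0.972, 0.236, -0.0], [0.236, -0.972, 0.001], [-0.0, -0.001, -1.0]]
ft_force: [1.2, -0.4, -0.7]
grip_width: 0.0855
t: 1.6
position: [0.4891, -0.0482, 0.2532]
orientation: [[0.971, 0.237, -0.001], [0.237, -0.971, 0.001], [-0.001, -0.002, -1.0]]
ft_force: [-0.1, -0.4, 0.2]
grip_width: 0.0849
t: 2.18
position: [0.4546, 0.094, 0.2535]
orientation: [[0.972, 0.236, -0.0], [0.236, -0.972, -0.0], [-0.0, 0.0, -1.0]]
ft_force: [-0.3, 0.4, 0.3]
grip_width: 0.0513
t 2.1833 p [0.4546 0.094  0.2535] w 0.05134988368295649 F [-0.2904  0.3549  0.2711] units [ 0.0221 -0.2213  0.3569] R [[0.9717, 0.2362, -0.0004], [0.2362, -0.9717, -0.0005], [-0.0005, 0.0004, -1.0]] q [  5.4 -14.5 104.   -0.   90.5  81.7]
```

```bash

python3 -m jog '[[0.022,-0.22,0,0,0,0,0.2],[0.022,-0.22,0.1,0,0,0,0.2],[0.022,-0.22,0.25,0,0,0,0.2],[0.022,-0.22,0.3,0,0,0,0.2],[0.022,-0.22,0.36,0,0,0,0.2],[0.022,-0.22,0.36,0,0,0,0.2],[0.022,-0.22,0.36,0,0,0,0.2]]'
python3 - <<'E'
from h import *
a,_=snap("scene",1);b,_=snap("top",1)
A=a[90:210,260:400,::-1];B=b[130:270,90:250,::-1]
cv2.imwrite("pics/c1.png",np.hstack([cv2.resize(A,(420,360)),cv2.resize(B,(370,360))]))
E
python3 go.py 0.45 0.127 0.144
```

```text
t: 2.77
position: [0.4502, 0.1264, 0.1998]
orientation: [[0.972, 0.234, -0.001], [0.234, -0.972, -0.0], [-0.001, 0.0, -1.0]]
ft_force: [-0.0, 0.3, -0.5]
grip_width: 0.0513
t 2.8667 p [0.4508 0.1268 0.2009] w 0.05064680537605466 F [ 0.2941  0.1364 -0.0414] units [-0.0055 -0.0026  0.3794] R [[0.972, 0.2348, 0.0014], [0.2348, -0.972, 0.0002], [0.0014, 0.0001, -1.0]] q [  9.4 -12.6 107.9  -0.   84.6  85.9]
```

View pics/c1.png

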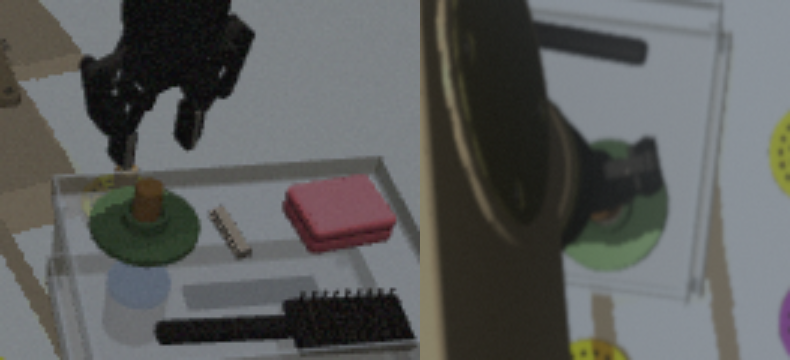

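The crop shows the knob (scene crop (150,200)) centred below the two open fingertips, at crop (122,160) and (188,145). I'll measure the fingertip height, then descend.

```bash
python3 - <<'E'
from h import *
z=np.load("scene_1.npz"); P=pts("scene",z["d"]); r=(z["d"]>0)&(abs(P[...,0]-.45)<.06)&(abs(P[...,1]-.127)<.06)&(P[...,2]>.18)&(P[...,2]<.25)
q=P[r]; print(len(q))
for s in(1,-1):
    m=q[(q[:,1]-.127)*s>0]; print(s,len(m),np.sort(m[:,2])[:8].round(4),m[:,:2].mean(0))
E
python3 -m jog '[[0,0,0.1,0,0,0,0.2],[0,0,0.2,0,0,0,0.2],[0,0,0.28,0,0,0,0.2],[0,0,0.34,0,0,0,0.2],[-0.004,0,0.375,0,0,0,0.2],[-0.004,0,0.375,0,0,0,0.2]]'
python3 -m jog '[[0,0,0,0,0,0,0],[0,0,0,0,0,0,-0.2],[0,0,0,0,0,0,-0.5],[0,0,0,0,0,0,-0.7],[0,0,0,0,0,0,-0.9],[0,0,0,0,0,0,-1],[0,0,0,0,0,0,-1],[0,0,0,0,0,0,-1],[0,0,0,0,0,0,-1],[0,0,0,0,0,0,-1]]' 40
python3 go.py 0.45 0.127 0.2
```

```text
258
1 148 [0.2037 0.2038 0.2043 0.2044 0.2047 0.2053 0.2067 0.2076] [0.4461018  0.15465677]
-1 110 [0.2063 0.2066 0.2079 0.208  0.2084 0.21   0.2112 0.2114] [0.46428655 0.09454724]
t: 3.37
position: [0.4488, 0.1268, 0.1425]
orientation: [[0.972, 0.236, -0.002], [0.236, -0.972, -0.0], [-0.002, -0.0, -1.0]]
ft_force: [0.9, 0.7, -0.2]
grip_width: 0.0512
t: 4.2
position: [0.4503, 0.1272, 0.1446]
orientation: [[0.972, 0.236, 0.002], [0.236, -0.972, 0.0], [0.002, 0.0, -1.0]]
ft_force: [0.3, 0.2, 5.3]
grip_width: 0.0228
t 4.2 p [0.4503 0.1272 0.1446] w 0.022790219244781255 F [0.2787 0.1608 5.3361] units [-0.0012  0.0008 -0.3695] R [[0.9718, 0.2356, 0.0018], [0.2356, -0.9718, 0.0004], [0.0019, 0.0001, -1.0]] q [  9.5 -10.2 111.8   0.   78.2  85.9]
```

```bash

python3 -m jog '[[0,0,-0.02,0,0,0,-1],[0,0,-0.04,0,0,0,-1],[0,0,-0.08,0,0,0,-1],[0,0,-0.14,0,0,0,-1],[0,0,-0.22,0,0,0,-1],[0,0,-0.32,0,0,0,-1],[0,0,-0.42,0,0,0,-1],[0,0,-0.52,0,0,0,-1],[0,0,-0.6,0,0,0,-1],[0,0,-0.65,0,0,0,-1],[0,0,-0.65,0,0,0,-1]]' 60
python3 - <<'E'
from h import *
a,_=snap("scene",2)
cv2.imwrite("pics/c2.png",cv2.resize(a[70:220,250:430,::-1],None,fx=3,fy=3))
E
python3 go.py 0.59 -0.2045 0.24
```

```text
t: 5.12
position: [0.4506, 0.1272, 0.2436]
orientation: [[0.972, 0.236, 0.004], [0.236, -0.972, 0.001], [0.004, 0.0, -1.0]]
ft_force: [-0.2, 0.1, -1.6]
grip_width: 0.0219
t 5.1667 p [0.4501 0.1271 0.2421] w 0.02203703504787303 F [ 0.6994  0.1385 -2.5771] units [0.3857 2.368  0.0155] R [[0.9719, 0.2355, 0.002], [0.2355, -0.9719, 0.0003], [0.002, 0.0002, -1.0]] q [  9.5 -13.8 104.7  -0.   89.1  85.9]
```

View pics/c2.png

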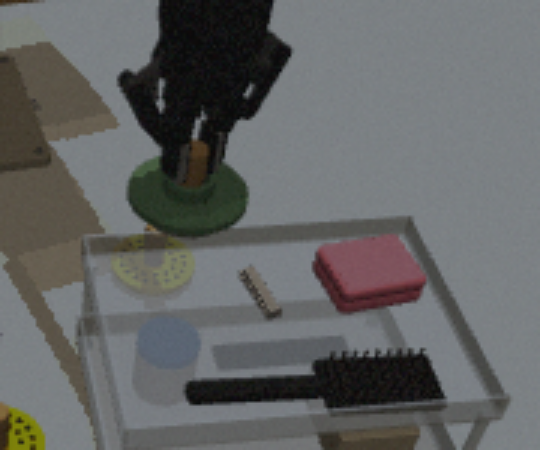

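The crop shows both lids hanging level from the knob at crop (195,165), with the tray contents undisturbed. I'll carry them to the tin, ramping smoothly.

```bash

python3 -m jog '[[0.01,0.04,0,0,0,0,-1],[0.02,0.12,0,0,0,0,-1],[0.04,0.24,0,0,0,0,-1],[0.06,0.38,0,0,0,0,-1],[0.08,0.52,0,0,0,0,-1],[0.11,0.66,0,0,0,0,-1],[0.13,0.8,0,0,0,0,-1]]'
python3 -m jog '[[0.02,0.14,0,0,0,0,-1],[0.04,0.28,0,0,0,0,-1],[0.07,0.42,0,0,0,0,-1],[0.09,0.56,0,0,0,0,-1],[0.11,0.7,0,0,0,0,-1],[0.13,0.8,0,0,0,0,-1]]'
python3 -m jog '[[0.02,0.14,0,0,0,0,-1],[0.04,0.28,0,0,0,0,-1],[0.07,0.42,0,0,0,0,-1],[0.09,0.54,0,0,0,0,-1],[0.11,0.64,0,0,0,0,-1],[0.12,0.71,0,0,0,0,-1],[0.126,0.75,0,0,0,0,-1],[0.126,0.768,0,0,0,0,-1],[0.126,0.768,0,0,0,0,-1],[0.126,0.768,0,0,0,0,-1]]'
python3 - <<'E'
from h import *
for n in("scene","top"):
    im,d=snap(n,3); P=pts(n,d); hsv=cv2.cvtColor(im,cv2.COLOR_RGB2HSV)
    g=(hsv[...,0]>35)&(hsv[...,0]<85)&(hsv[...,1]>60)&(d>0)&(abs(P[...,0]-.59)<.08)&(abs(P[...,1]+.2045)<.08)&(P[...,2]>.15)
    q=P[g]; print(n,g.sum())
    if g.sum()<20: continue
    print(np.percentile(q[:,2],[5,25,50,75,95]),q.min(0),q.max(0)); 
    m=q[abs(q[:,2]-np.median(q[:,2]))<.004]; c=np.linalg.lstsq(np.c_[m[:,:2]-[.59,-.2045],np.ones(len(m))],m[:,2],rcond=None)[0]; print("plane tilt deg",np.degrees(c[:2]),c[2])
    ct=cv2.findContours(g.astype(np.uint8),cv2.RETR_EXTERNAL,cv2.CHAIN_APPROX_NONE)[0]; ct=max(ct,key=cv2.contourArea)[:,0]
    h=cv2.convexHull(ct)[:,0]; W=np.array([plane(n,u,v,c[2]) for u,v in h])[:,:2]
    x=np.linalg.lstsq(np.c_[2*W,np.ones(len(W))],(W**2).sum(1),rcond=None)[0]; print("circle",x[:2],np.sqrt(x[2]+x[:2]@x[:2]))
    u,v=map(int,proj(n,[.59,-.2045,.15])); cv2.imwrite(f"pics/c3{n}.png",cv2.resize(im[max(v-75,0):v+75,max(u-75,0):u+75,::-1],(390,390)))
cv2.imwrite("pics/c3.png",np.hstack([cv2.imread("pics/c3scene.png"),cv2.imread("pics/c3top.png")]))
E
python3 go.py 0.59 -0.2045 0.2
```

```text
t: 5.75
position: [0.4965, 0.0136, 0.2396]
orientation: [[0.972, 0.236, -0.002], [0.236, -0.972, 0.0], [-0.002, -0.001, -1.0]]
ft_force: [0.3, -0.1, -1.8]
grip_width: 0.022
t: 6.25
position: [0.5437, -0.0991, 0.2394]
orientation: [[0.972, 0.235, -0.002], [0.235, -0.972, 0.0], [-0.002, -0.001, -1.0]]
ft_force: [0.4, 0.2, -2.1]
grip_width: 0.0222
t: 7.08
position: [0.5893, -0.204, 0.2409]
orientation: [[0.972, 0.236, -0.0], [0.236, -0.972, 0.0], [-0.0, -0.001, -1.0]]
ft_force: [0.3, -0.3, -1.6]
grip_width: 0.0222
scene 1490
[0.22402423 0.22540009 0.22647544 0.33374605 0.58295776] [ 0.55172518 -0.27225401  0.21893672] [ 0.65956552 -0.13252872  0.61276461]
plane tilt deg [-0.41330854  0.02333312] 0.22577991171217907
circle [ 0.59260163 -0.20275229] 0.046616647621364124
top 143
[0.22357317 0.22472357 0.2253557  0.22593079 0.22687815] [ 0.55073744 -0.19756676  0.22193522] [ 0.6309114  -0.1627895   0.22804882]
plane tilt deg [0.82414224 0.24315248] 0.22552680491152585
circle [ 0.5666047  -0.17723773] 0.014194436514791024
t 7.1833 p [ 0.5894 -0.2038  0.2412] w 0.02203641868463343 F [-0.0419  0.2006 -1.4679] units [0.0028 0.0055 0.2746] R [[0.9717, 0.2363, 0.0001], [0.2363, -0.9717, 0.0002], [0.0001, -0.0002, -1.0]] q [-23.8  10.9  80.5   0.   88.7  52.5]
```

View pics/c3.png

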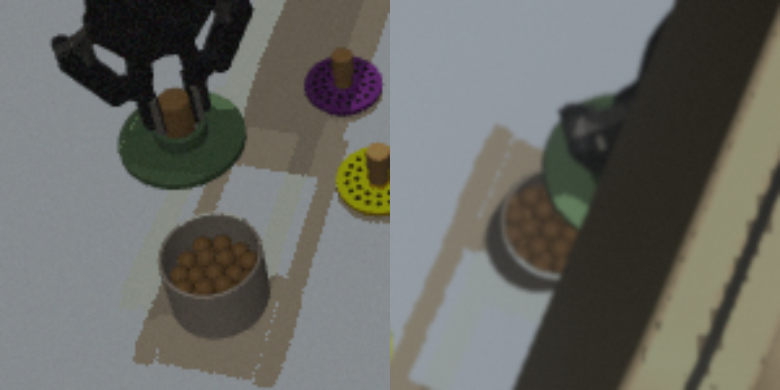

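The crop shows the cover level above the open tin (tilt under 1°), with the tin at scene crop (213,250). Plate top measures z=0.2258, so the lid is home at TCP z≈0.0945. I'll lower to about 10 mm above the rim.

```bash

python3 -m jog '[[0.003,0.005,0.03,0,0,0,-1],[0.003,0.005,0.1,0,0,0,-1],[0.003,0.005,0.2,0,0,0,-1],[0.003,0.005,0.32,0,0,0,-1],[0.003,0.005,0.44,0,0,0,-1],[0.003,0.005,0.56,0,0,0,-1],[0.003,0.005,0.66,0,0,0,-1],[0.003,0.005,0.74,0,0,0,-1],[0.003,0.005,0.8,0,0,0,-1],[0.003,0.005,0.83,0,0,0,-1],[0.003,0.005,0.84,0,0,0,-1],[0.003,0.005,0.84,0,0,0,-1],[0.003,0.005,0.84,0,0,0,-1]]'
python3 - <<'E'
from h import *
im,d=snap("scene",4)
u,v=map(int,proj("scene",[.59,-.2045,.08])); cv2.imwrite("pics/c4.png",cv2.resize(im[v-60:v+50,u-60:u+60,::-1],(600,550),interpolation=cv2.INTER_CUBIC))
P=pts("scene",d); hsv=cv2.cvtColor(im,cv2.COLOR_RGB2HSV)
near=(d>0)&(abs(P[...,0]-.59)<.07)&(abs(P[...,1]+.2045)<.07)
def circ(W): x=np.linalg.lstsq(np.c_[2*W,np.ones(len(W))],(W**2).sum(1),rcond=None)[0]; return x[:2],np.sqrt(x[2]+x[:2]@x[:2])
g=near&(hsv[...,0]>35)&(hsv[...,0]<85)&(hsv[...,1]>60)&(abs(P[...,2]-.1)<.03); zz=np.median(P[g][:,2]); print("plate z",zz)
h=cv2.convexHull(np.argwhere(g&(abs(P[...,2]-zz)<.004))[:,::-1].astype(np.int32))[:,0]
print("cover",circ(np.array([plane("scene",a,b,zz)[:2] for a,b in h])))
w=near&(P[...,2]>.01)&(P[...,2]<.062)&(hsv[...,1]<60); q=P[w]; print("tin side",w.sum(),circ(q[:,:2]))
k=near&(hsv[...,0]>5)&(hsv[...,0]<25)&(hsv[...,1]>90)&(P[...,2]>.115)&(P[...,2]<.15); print("knob",k.sum(),np.percentile(P[k][:,2],[5,50,95]),P[k].mean(0), circ(P[k&(P[...,2]<.136)][:,:2]))
E
python3 go.py 0.59 -0.2045 0.0945
```

```text
t: 8.27
position: [0.5907, -0.2054, 0.1161]
orientation: [[0.972, 0.236, 0.001], [0.236, -0.972, -0.001], [0.001, 0.001, -1.0]]
ft_force: [-0.6, -0.4, -1.7]
grip_width: 0.0223
plate z 0.1009851978656515
cover (array([ 0.59202822, -0.2045442 ]), np.float64(0.04625326522491459))
tin side 461 (array([ 0.59046271, -0.20510052]), np.float64(0.04423901100978026))
knob 142 [0.11880713 0.13805783 0.14196914] [ 0.59548636 -0.20410665  0.13402198] (array([ 0.59252356, -0.20470653]), np.float64(0.009681746727519163))
t 8.3167 p [ 0.5908 -0.2055  0.1163] w 0.022324560515325834 F [-0.5101  0.1149 -1.1507] units [-0.004  -0.0081  0.1452] R [[0.9718, 0.2356, 0.0018], [0.2356, -0.9718, -0.0008], [0.0015, 0.0012, -1.0]] q [-23.9  15.7  88.1  -0.   76.   52.5]
```

View pics/c4.png

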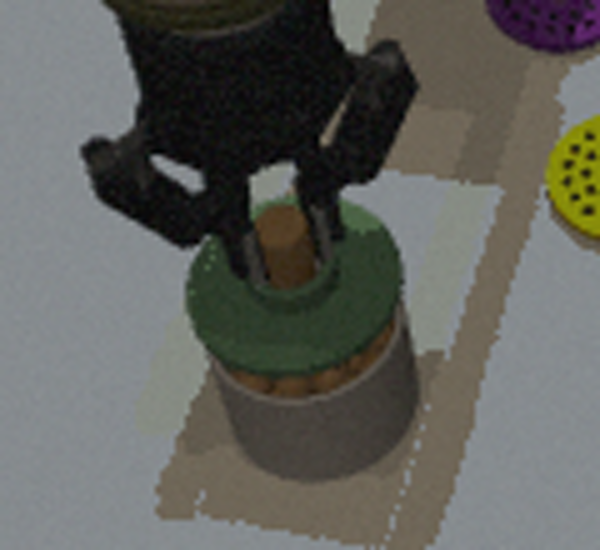

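The crop shows the cover about concentric over the tin, 1 mm too far in +x, with the spigot still above the rim. I'll lower slowly with a 1 mm correction.

```bash

python3 -m jog '[[-0.007,-0.002,0.01,0,0,0,-1],[-0.007,-0.002,0.025,0,0,0,-1],[-0.007,-0.002,0.04,0,0,0,-1],[-0.007,-0.002,0.055,0,0,0,-1],[-0.007,-0.002,0.07,0,0,0,-1],[-0.007,-0.002,0.08,0,0,0,-1],[-0.007,-0.002,0.09,0,0,0,-1],[-0.007,-0.002,0.1,0,0,0,-1],[-0.007,-0.002,0.11,0,0,0,-1],[-0.007,-0.002,0.11,0,0,0,-1]]'
python3 go.py 0.59 -0.2045 0.0945
```

```text
t: 9.15
position: [0.5888, -0.2051, 0.0981]
orientation: [[0.972, 0.236, -0.001], [0.236, -0.972, 0.0], [-0.0, -0.0, -1.0]]
ft_force: [0.5, -0.1, -1.6]
grip_width: 0.0221
t 9.15 p [ 0.5888 -0.2051  0.0981] w 0.022099519134158755 F [ 0.5427 -0.1251 -1.5995] units [ 0.0087 -0.0017  0.024 ] R [[0.9719, 0.2356, -0.0005], [0.2356, -0.9719, 0.0002], [-0.0004, -0.0003, -1.0]] q [-23.9  16.6  89.1  -0.   74.3  52.5]
```

```bash

python3 -m jog '[[0,0,0.006,0,0,0,-1],[0,0,0.012,0,0,0,-1],[0,0,0.018,0,0,0,-1],[0,0,0.018,0,0,0,-1]]'
python3 -m jog '[[0,0,0.004,0,0,0,-1],[0,0,0.008,0,0,0,-1],[0,0,0.008,0,0,0,-1]]'
python3 go.py 0.59 -0.2045 0.0945
```

```text
t: 9.48
position: [0.5889, -0.2051, 0.0956]
orientation: [[0.972, 0.236, -0.0], [0.236, -0.972, 0.0], [-0.0, -0.0, -1.0]]
ft_force: [0.2, 0.4, -2.1]
grip_width: 0.0219
t: 9.73
position: [0.5891, -0.2052, 0.0948]
orientation: [[0.972, 0.236, 0.0], [0.236, -0.972, -0.0], [0.0, 0.0, -1.0]]
ft_force: [-0.3, 0.1, -1.3]
grip_width: 0.0222
t 9.7333 p [ 0.5891 -0.2052  0.0948] w 0.022233844684634598 F [-0.3238  0.1306 -1.2663] units [ 0.007  -0.0029  0.0019] R [[0.9719, 0.2356, 0.0002], [0.2356, -0.9719, -0.0001], [0.0002, 0.0001, -1.0]] q [-23.9  16.8  89.2   0.   74.   52.5]
```

```bash

python3 -m jog '[[0,0,0.004,0,0,0,-1],[0,0,0.004,0,0,0,-1]]' | egrep 'pos|force'
python3 -m jog '[[0,0,0.004,0,0,0,-1],[0,0,0.004,0,0,0,-1]]'| egrep 'pos|force'
python3 -m jog '[[0,0,0.004,0,0,0,-1],[0,0,0.004,0,0,0,-1]]'| egrep 'pos|force'
```

```text
position: [0.5891, -0.2052, 0.0947]
ft_force: [-3.1, 1.6, 4.4]
position: [0.5892, -0.2052, 0.0947]
ft_force: [-5.4, 1.8, 8.2]
position: [0.5893, -0.2052, 0.0947]
ft_force: [-6.4, 3.0, 12.2]
```

Contact came at TCP z=0.0947, against the 0.0945 predicted for home. I'll relieve the push, release, and check the height by camera.

```bash

python3 -m jog '[[0,0,-0.008,0,0,0,-1],[0,0,-0.01,0,0,0,-1],[0,0,-0.01,0,0,0,-0.6],[0,0,-0.01,0,0,0,-0.2],[0,0,-0.01,0,0,0,0.2],[0,0,-0.01,0,0,0,0.4],[0,0,-0.01,0,0,0,0.4],[0,0,-0.01,0,0,0,0.4],[0,0,-0.01,0,0,0,0.4]]'
cat > chk.py <<'E'
from h import *
import sys
k=sys.argv[1]
im,d=snap("scene",k)
u,v=map(int,proj("scene",[.59,-.2045,.08])); cv2.imwrite(f"pics/c{k}.png",cv2.resize(im[v-60:v+50,u-60:u+60,::-1],(600,550),interpolation=cv2.INTER_CUBIC))
P=pts("scene",d); hsv=cv2.cvtColor(im,cv2.COLOR_RGB2HSV)
near=(d>0)&(abs(P[...,0]-.59)<.07)&(abs(P[...,1]+.2045)<.07)
def circ(W): x=np.linalg.lstsq(np.c_[2*W,np.ones(len(W))],(W**2).sum(1),rcond=None)[0]; return x[:2],np.sqrt(x[2]+x[:2]@x[:2])
g=near&(hsv[...,0]>35)&(hsv[...,0]<85)&(hsv[...,1]>60)&(P[...,2]>.06)&(P[...,2]<.22); zz=np.median(P[g][:,2]); m=g&(abs(P[...,2]-zz)<.006); q=P[m]
c=np.linalg.lstsq(np.c_[q[:,:2]-[.59,-.2045],np.ones(len(q))],q[:,2],rcond=None)[0]; print("plate z",zz,c[2],"tilt",np.degrees(c[:2]))
h=cv2.convexHull(np.argwhere(m)[:,::-1].astype(np.int32))[:,0]
print("cover",circ(np.array([plane("scene",a,b,zz)[:2] for a,b in h])))
w=near&(P[...,2]>.01)&(P[...,2]<.062)&(hsv[...,1]<60); print("tin side",w.sum(),circ(P[w][:,:2]))
kk=near&(hsv[...,0]>5)&(hsv[...,0]<25)&(hsv[...,1]>90)&(P[...,2]>.09)&(P[...,2]<.125); print("knob",kk.sum(),np.percentile(P[kk][:,2],[5,50,95]),circ(P[kk][:,:2]))
E
python3 chk.py 5; python3 go.py 0.59 -0.2045 0.08
```

```text
t: 10.98
position: [0.589, -0.2051, 0.0942]
orientation: [[0.972, 0.236, -0.0], [0.236, -0.972, 0.0], [-0.0, -0.0, -1.0]]
ft_force: [-0.3, 0.6, 0.6]
grip_width: 0.0594
plate z 0.07995821218409047 0.07960306362054266 tilt [-0.09409637  0.00664199]
cover (array([ 0.59104548, -0.20435672]), np.float64(0.04657404764805768))
tin side 462 (array([ 0.58985134, -0.20504138]), np.float64(0.044684164280026265))
knob 145 [0.09374886 0.11686558 0.12088486] (array([ 0.59112385, -0.20497922]), np.float64(0.008810689845517639))
t 11.0333 p [ 0.5889 -0.2051  0.0942] w 0.0595719865604427 F [ 0.7511 -0.3189  0.9591] units [ 0.0078 -0.0024  0.095 ] R [[0.9719, 0.2356, -0.0001], [0.2356, -0.9719, 0.0001], [-0.0001, -0.0001, -1.0]] q [-23.9  16.8  89.2   0.   73.9  52.5]
```

View pics/c5.png

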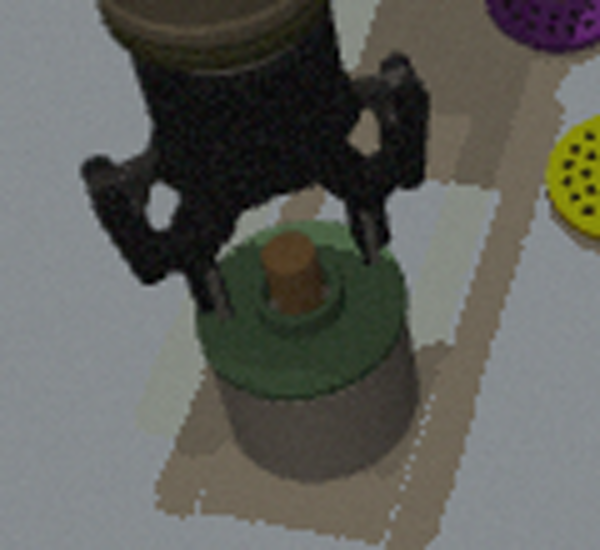

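The crop shows the cover level and flush on the tin, plate top 0.0797 against 0.079 expected, with the fingers free at crop (220,300) and (370,245). Now I'll grip the collar.

```bash

python3 -m jog '[[0.006,0,0.02,0,0,0,0.4],[0.006,0,0.05,0,0,0,0.4],[0.006,0,0.08,0,0,0,0.4],[0.006,0,0.1,0,0,0,0.4],[0.006,0,0.1,0,0,0,0.4]]' 40
python3 -m jog '[[0,0,0,0,0,0,0.2],[0,0,0,0,0,0,0.1],[0,0,0,0,0,0,0],[0,0,0,0,0,0,-0.1],[0,0,0,0,0,0,-0.3],[0,0,0,0,0,0,-1],[0,0,0,0,0,0,-1],[0,0,0,0,0,0,-1],[0,0,0,0,0,0,-1]]'
python3 chk.py 6|head -1; python3 go.py 0.59 -0.2045 0.14
```

```text
t: 11.45
position: [0.5891, -0.2045, 0.0779]
orientation: [[0.972, 0.236, -0.002], [0.236, -0.972, 0.001], [-0.002, -0.001, -1.0]]
ft_force: [-0.1, 0.9, -1.0]
grip_width: 0.0596
t: 12.2
position: [0.5902, -0.205, 0.08]
orientation: [[0.972, 0.236, 0.001], [0.236, -0.972, -0.0], [0.001, 0.001, -1.0]]
ft_force: [-1.7, 0.4, 6.5]
grip_width: 0.0384
plate z 0.0801477549228469 0.07967052101530304 tilt [-0.31535399 -0.38267285]
t 12.25 p [ 0.5902 -0.205   0.08  ] w 0.03850428184810085 F [-2.295   1.5396  5.1895] units [-0.0002 -0.0034 -0.3999] R [[0.9718, 0.2356, 0.0007], [0.2356, -0.9718, -0.0003], [0.0007, 0.0004, -1.0]] q [-23.9  17.8  89.6   0.   72.5  52.5]
```

```bash

python3 -m jog '[[0,0,-0.01,0,0,0,-1],[0,0,-0.02,0,0,0,-1],[0,0,-0.035,0,0,0,-1],[0,0,-0.055,0,0,0,-1],[0,0,-0.075,0,0,0,-1],[0,0,-0.1,0,0,0,-1],[0,0,-0.125,0,0,0,-1],[0,0,-0.15,0,0,0,-1],[0,0,-0.18,0,0,0,-1],[0,0,-0.21,0,0,0,-1],[0,0,-0.24,0,0,0,-1],[0,0,-0.28,0,0,0,-1],[0,0,-0.32,0,0,0,-1],[0,0,-0.36,0,0,0,-1],[0,0,-0.42,0,0,0,-1],[0,0,-0.48,0,0,0,-1],[0,0,-0.53,0,0,0,-1],[0,0,-0.57,0,0,0,-1],[0,0,-0.6,0,0,0,-1],[0,0,-0.6,0,0,0,-1]]'
python3 -m jog '[[0,0,0,0,0,0,-1],[0,0,0,0,0,0,-1],[0,0,0,0,0,0,-1]]' |grep force
python3 chk.py 7; python3 - <<'E'
from h import *
z=np.load("scene_7.npz");P=pts("scene",z["d"]);im=z["im"]
r=(z["d"]>0)&(abs(P[...,0]-.59)<.05)&(abs(P[...,1]+.2045)<.05)&(P[...,2]>.05)&(P[...,2]<.13)
h=np.histogram(P[r][:,2],bins=np.arange(.05,.131,.004)); print(list(zip(h[1].round(3),h[0])))
f=r&(abs(P[...,2]-.076)<.005); q=P[f]; c=np.linalg.lstsq(np.c_[q[:,:2]-[.59,-.2045],np.ones(len(q))],q[:,2],rcond=None)[0]; print("flange",f.sum(),c[2],"tilt",np.degrees(c[:2]))
cv2.imwrite("pics/c7.png",cv2.resize(im[150:300,110:270,::-1],(640,600),interpolation=cv2.INTER_CUBIC))
E
python3 go.py 0.59 -0.2045 0.17
```

```text
t: 13.92
position: [0.5905, -0.2052, 0.1709]
orientation: [[0.972, 0.236, 0.002], [0.236, -0.972, -0.001], [0.002, 0.001, -1.0]]
ft_force: [0.3, 0.1, -1.1]
grip_width: 0.0382
ft_force: [0.4, -0.0, -1.2]
plate z 0.16838562523359124 0.16822994111832046 tilt [-0.75105775 -0.16392565]
cover (array([ 0.59089714, -0.20428264]), np.float64(0.0467822182426356))
tin side 466 (array([ 0.59126817, -0.20511532]), np.float64(0.043405931507509606))
knob 57 [0.09319426 0.10414876 0.11317342] (array([ 0.58983999, -0.20484735]), np.float64(0.01058678465009665))
[(np.float64(0.05), np.int64(37)), (np.float64(0.054), np.int64(34)), (np.float64(0.058), np.int64(38)), (np.float64(0.062), np.int64(39)), (np.float64(0.066), np.int64(68)), (np.float64(0.07), np.int64(89)), (np.float64(0.074), np.int64(632)), (np.float64(0.078), np.int64(76)), (np.float64(0.082), np.int64(9)), (np.float64(0.086), np.int64(5)), (np.float64(0.09), np.int64(8)), (np.float64(0.094), np.int64(11)), (np.float64(0.098), np.int64(11)), (np.float64(0.102), np.int64(13)), (np.float64(0.106), np.int64(9)), (np.float64(0.11), np.int64(8)), (np.float64(0.114), np.int64(2)), (np.float64(0.118), np.int64(0)), (np.float64(0.122), np.int64(0)), (np.float64(0.126), np.int64(0))]
flange 766 0.0765144546758741 tilt [-1.12794148 -0.15594108]
t 14.2167 p [ 0.5895 -0.2048  0.1686] w 0.03830724038773242 F [ 0.1964  0.5778 -0.6547] units [ 0.0036 -0.0009 -0.0091] R [[0.9719, 0.2355, -0.001], [0.2355, -0.9719, 0.0005], [-0.0009, -0.0007, -1.0]] q [-23.9  13.2  85.4   0.   81.4  52.5]
```

View pics/c7.png

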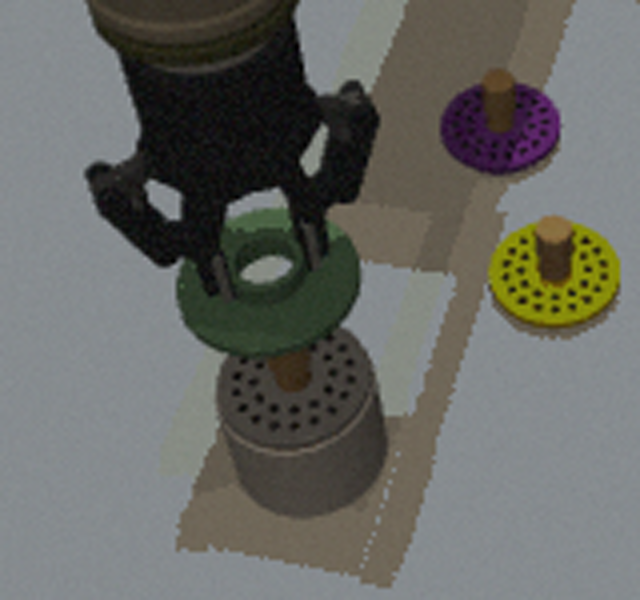

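The crop shows the cover held level at crop (268,280), well above the knob. The pierced lid sits flush on the tin, with its flange top at 0.0765 against 0.076 for home. I'll hand in.

```bash
python3 -c "
from rig import env
print(env.close_job())"
```

```text
the job is handed in; nothing more can be done
None
```

The job is done and handed in at about 14 s. I lifted both lids together by the knob and lowered them onto the tin. Contact came at TCP z = 0.0947 m, against 0.0945 m predicted for home. I then let go, gripped the collar and drew the cover off alone.

**Last checks:**
- **Cover:** it is held level, with tilt under 1°. Its plate top is at 0.168 m, which puts the skirt about 42 mm above the knob top. The residual force is about 1 N, so it touches nothing else.
- **Inner lid:** the flange top is at 0.0765 m, against 0.076 m for seated. The plane fit through the flange gave about 1.1° of tilt; I put that down to knob and rim points in the fit, since the lid looks flush in the picture.
- **Tin:** it is still at about (0.590, −0.205), within measuring noise of about 1 mm.
- **Brush, clipper and hair tie case:** they looked undisturbed in the picture taken after the lids were lifted. I did not measure them again at the end, and the arm did not go back near the tray.

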